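# Bring a gauge dial into an inspection camera's view with its spring-return mirror

### The job

Get the pressure gauge's dial into the picture of the bench inspection camera, whose lens looks straight up: first pull the dust cap up off the lens and set it over the bare parking post beside it, then grip the tilting mirror by its wire bail and swing it down over the lens until the middle of the dial, reflected in the glass, appears in the middle of the camera's picture. The mirror springs back up when let go, so finish while still holding it steady by the bail at that angle; leave the gauge and the other things on the bench where they lie.

Things in the scene. Friction and masses are not known exactly. Their poses are not given: they have to be found in the camera images.
- station: Camera stand fixed to the bench: grey base 157 x 180 mm (top 14 mm up), dark 46 mm camera housing (top 48 mm up), its 33 mm lens barrel pointing up, two cheeks (142 mm high, at x = 58 to 104, y = +-44 to 49 mm) carrying the mirror, and a post. Origin: on the bench below the lens; z = the optical axis, up; -x points to the gauge's side, +x to the mirror hinge, +y to the post; the hinge axis is along y.
- lens_rim (a point): Centre of the lens barrel's upper rim, 80 mm above the bench, under the cap at the start. The barrel's bare part is 32 mm long.
- cap_mid (a point): Centre of the loose black push-on dust cap, half-way up it; z is the cap's axis, closed end up. The cap is a ribbed plain cup turned upside down, 43 mm across, 24 mm tall, 38 mm bore, 21 mm deep inside, 20 to 40 g. It starts over the lens barrel with this point 71 mm above the bench and lifts straight off.
- post_top (a point): Centre of the flat top of the bare aluminium parking post, 62 mm above the bench, 92 mm from the optical axis along the stand's +y. The post is 30 mm thick with a tapered head; the parked cap sits over it with its closed end on this top, so that the cap's centre is 9 mm lower than this point.
- mirror_tilt (a joint): Mirror hinge, rad. 0 = parked, leaning 0.30 rad back (to the stand's +x) from upright, at its stop; grows as the mirror swings up and over the lens: upright at 0.30, far stop at 1.65 (level, face down, would be 1.87). A spring always drives it back to 0; 1 to 3 N at the bail holds it. No catch.
- mirror_hinge (a point): Middle of the mirror's hinge axis: 110 mm above the bench, 75 mm from the optical axis along the stand's +x. The plane of the glass contains this axis; upright, the glass looks to the stand's -x. The mirror is 74 mm wide and reaches 112 mm from the axis. The dial is in mid-picture when its mirror image in the glass plane lies on the optical axis (the vertical line through the lens).
- bail_grip (a point): Middle of the round steel cross-bar of the bail on the mirror's free edge: 10 mm thick, parallel to the hinge axis, in the plane of the glass, 148 mm from the hinge axis; 38 mm of it is straight, and there is 31 mm of free room between it and the mirror frame. It can turn between the fingers as the mirror swings.
- mirror: The framed tilting mirror with its bail; origin at the middle of the hinge axis; z runs in the plane of the glass from the hinge to the bail's cross-bar, and the glass looks to its -x.
- cap: The dust cap described above; origin at the centre of its open lower rim, 12 mm below the cap's centre.
- dial (a point): Centre of the dial of the black round pressure gauge (64 mm across, 29 mm tall) that lies on its back on the bench, on the stand's -x side; this point is 26 mm above the bench. It lies about 0.10 to 0.30 m in front of the optical axis and at most 20 mm aside.
- calliper: Bystander: digital calliper lying flat, 210 mm long, near the bench's front edge; origin under its middle.
- spanner: Bystander: combination spanner lying flat, 163 mm long, near the bench's front edge; origin under its middle.
- driver: Bystander: cross screwdriver lying on the right of the bench, 159 mm long; origin under its middle.

How it is judged:
By the outcome, as a careful person would: the job done as asked, in the order asked, and still so for the second after the job is handed in, while the arm keeps its last pose, push and grip.
It also fails if it takes over 64 s, if anything falls off the work surface, if the arm or the gripper's body presses on something with over 40 N, if the wrist force passes 120 N, or if a joint passes its speed limit or range.

### The arm

A 6-joint arm with a two-finger parallel gripper is mounted at the origin on a cart in front of the work surface, level with it; the furniture and walls round the work are solid. World frame = base frame: x ahead of the robot, y to its left, z up, the work surface at z = 0. Lengths are in mm, angles in rad, forces in N, time in s.
With the tool pointing down it reaches from about 325 to 850 mm from the base axis. Payload 15.5 kg.
Tool frame: the origin (TCP) lies between the finger pads; the fingertips stand 22 mm ahead of it and the grasp point (between the pads) lies 3 mm ahead of it; x points along the fingers, y is the direction in which the jaws open and shut, and the axes are right-handed (so a half turn about x gives the same grasp; the last joint's range is limited). The gripper opens to 91 mm and grips with 3 to 60 N. Pads are 32 mm wide; open, the fingers measure 118 mm over their backs; the gripper's body (76 mm by 178 mm) begins 60 mm behind the grasp point.
Start: joints at [-1.421, 0.494, 1.345, -0, 1.302, -0.096], TCP at [151.477, -606.367, 235.915] pointing down, gripper open.
Joint ranges: [-2.91, 2.91], [-0.82, 2.16], [0.22, 2.67], [-1.22, 4.37], [0.12, 2.79], [-3.08, 3.08]. Speed limits (rad/s): [1.89, 1.89, 2.57, 3.01, 3.01, 3.01].

### API

Orientations are given as a rotation vector (axis times angle).
In Python, from rig import manip gives the robot as it stands.
- The arm moves only by the tool move_arm, never from a script. Its argument "steps" is a list of rows, each a list of 2 entries, a list of its own where there are three numbers: the shift along the tool's x, y, z in mm, then the turn, a rotation vector about the tool's x, y, z in degrees. In form: [[[tx, ty, tz], [ax, ay, az]], ...]. A call has 1 to 8 rows; each row is the pose to reach, as a shift and turn from the pose commanded when the call began, along the tool's axes at that moment; what a row does not reach only later rows make up. A row lasts 1/8 s, in which the tool goes at most 62.5 mm and 10.7 degrees, less where a joint would pass 70% of its speed; a pose out of reach is approached as far as the arm can. A call with a gripper value outside its range is refused whole. "gripper" is the opening, from 0 (shut) to 1 (fully open), set as the call begins (left out, the last holds). The fingers move at their own pace and stop on an object; "grip_force" is the grip in N (left out, the last holds). Time passes only in rows, so rows that repeat a pose let the fingers close. It gives the time, the measured TCP pose, the force and the opening at its end, in the units of the state.
- manip.observe(): the state, without advancing time (a new reading comes with each control period).
- manip.capture(name): name is "side" or "top" or "wrist"; returns a dict with "img" (384x512x3 uint8, red, green, blue), "range_z" (384x512 float32, mm along the optical axis (not along the pixel's ray), 0 where there is no reading), "fx", "fy", "cx", "cy" (pixels), "k1" (the pictures are not rectified: a ray, as slopes to the right and down, at radius r is drawn at 1 + k1 r^2 times it, then the intrinsics apply), "T" (4x4, takes a point from camera to world coordinates); the wrist camera has in their place "hand_eye" (4x4, takes a point from camera to tool coordinates, whose origin is the TCP and whose axes are the tool frame's). Camera axes: x right, y down, z forward; pixel columns grow to the right and rows downward; lengths in mm; the calibration is good to about 2 mm. A picture is of the moment at which its call begins: read the wrist's pose just before it.
- manip.sign_off(): hands the job in, once; it reports no verdict.
Trained networks look in a picture, given as the dict that the camera call returned (one of the last four; its "shot" number tells which), for a name from the list of things; names that differ only in an ending like _2 or _b are one class to them, and where a whole thing is asked for, a point or a joint stands for the part that bears it (a point fixed in the world has none). Each returns a list of dicts, best first, with "confidence" (0 to 1); they miss things now and then, are a little off and sometimes report something else, mostly with a low value. They report only what shows in the picture. A call takes as long as a camera call.
- manip.look_for(target, picture): "rect" ([centre column, centre row, width, height] in pixels, round what is visible of it).
- manip.cut_out(target, picture): "region" (384x512 bool, what is visible of it) and "rect" ([centre column, centre row, width, height] in pixels, round what is visible of it).
- manip.spot_point(target, picture): "position" ([column, row] in pixels: a listed point, or the origin of a listed thing).
The state is a dict: "t": time; "qpos": joint angles; "qd": joint speeds; "joint_efforts": joint torques, N m; "tool_pos": TCP position; "eef_rot": TCP orientation; "force": force on the tool from outside, world axes, zero at the start; "torque": the same for the moment, N m; "opening": opening from 0.0 (shut) to 1.0 (fully open).
Only numpy, scipy, OpenCV 4.12 (cv2) and the standard library are available. Lean on these libraries where they do the work, as an engineer would, in place of code of your own. Each camera call takes 0.05 s, during which the arm holds its last target. There are 200 camera calls.

## Working session

There is one attempt and no reset: what is moved stays moved. The work goes in short steps, Python scripts to look and compute and a tool call to move; the robot and the scene stay as the last step left them, time stands still between calls to the robot, and variables do not carry over. Pictures are saved under pics/ and viewed, about 8 in all and at most 12, crops included, and the job is handed in when it is done.

Besides the shell and the picture viewer there is one more tool, called after "Call:" as name(argument=value, ...), one argument or row to a line, values as JSON. move_arm: Moves the arm, as the interface text tells. Its arguments: {"type":"object","properties":{"steps":{"type":"array","items":{"type":"array"}},"gripper":{"type":"number"},"grip_force":{"type":"number"}},"required":["steps"]}

```bash
mkdir -p pics; ls; cat > h.py <<'E'
import numpy as np, cv2
from scipy.spatial.transform import Rotation as R
from rig import manip
def ray(c,px):
    K=np.array([[c['fx'],0,c['cx']],[0,c['fy'],c['cy']],[0,0,1.]])
    u=cv2.undistortPoints(np.array([[px]],float),K,np.array([c['k1'],0,0,0.]))[0,0]
    return np.array([u[0],u[1],1.])
def TT(c,s=None):
    if 'T' in c: return np.array(c['T'])
    T=np.eye(4);T[:3,:3]=R.from_rotvec(s['eef_rot']).as_matrix();T[:3,3]=s['tool_pos']
    return T@np.array(c['hand_eye'])
def at_z(c,px,z,s=None):
    T=TT(c,s);d=T[:3,:3]@ray(c,px);o=T[:3,3];return o+d*(z-o[2])/d[2]
def at_r(c,px,s=None):
    x,y=int(round(px[0])),int(round(px[1]));w=c['range_z'][max(0,y-2):y+3,max(0,x-2):x+3];w=w[w>0]
    if not len(w): return None
    T=TT(c,s);return T[:3,:3]@(ray(c,px)*np.median(w))+T[:3,3]
def proj(c,P,s=None):
    T=np.linalg.inv(TT(c,s));p=T[:3,:3]@np.asarray(P,float)+T[:3,3];u=p[:2]/p[2]
    u=u*(1+c['k1']*(u@u));return np.array([u[0]*c['fx']+c['cx'],u[1]*c['fy']+c['cy']])
def save(c,n): cv2.imwrite('pics/'+n,c['img'][:,:,::-1])
E
python3 - <<'E'
from h import *
np.set_printoptions(precision=1,suppress=True)
s=manip.observe();print({k:np.round(v,3) for k,v in s.items()})
ims=[]
for n in ['side','top','wrist']:
    s=manip.observe();c=manip.capture(n);ims.append(c['img']);print(n,TT(c,s)[:3,3],c['fx'],c['k1'])
    for t,z in [('lens_rim',80),('cap_mid',71),('post_top',62),('dial',26),('mirror_hinge',110),('bail_grip',None),('station',0),('calliper',0),('spanner',0),('driver',0)]:
        r=manip.spot_point(t,c)
        if r:
            p=r[0]['position'];a=at_r(c,p,s);print(t,round(r[0]['confidence'],2),np.round(p),at_z(c,p,z,s) if z is not None else '', 'rng',a)
o=np.vstack([np.hstack(ims[:2])]);cv2.imwrite('pics/a.png',cv2.resize(o,(800,300),interpolation=cv2.INTER_AREA)[:,:,::-1]);cv2.imwrite('pics/top.png',ims[1][:,:,::-1])
E
```

```text
pics
{'t': np.float64(0.0), 'qpos': array([-1.4,  0.5,  1.3,  0. ,  1.3, -0.1]), 'qd': array([-0., -0.,  0.,  0., -0., -0.]), 'joint_efforts': array([  0. , -87.9, -38.2,   0.1,   0.1,  -0. ]), 'tool_pos': array([ 151.4, -606. ,  235.3]), 'eef_rot': array([ 2.1,  0.3, -2.1]), 'force': array([-0.6, -0.4, -0.5]), 'torque': array([ 0.1, -0. , -0. ]), 'opening': np.float64(0.999)}
side [  188.7 -1164.9   615.3] 476.15414813201625 0.013954171266997007
lens_rim 0.62 [268. 204.] [545.1  49.3  80. ] rng [547.8  58.4  76. ]
cap_mid 0.66 [266. 203.] [548.4  72.   71. ] rng [544.8  59.6  76.4]
post_top 0.56 [233. 209.] [450.6  78.3  62. ] rng [452.6  87.8  57.8]
mirror_hinge 0.55 [261. 184.] [548.2 131.3 110. ] rng [612.8 364.2  19.2]
bail_grip 0.95 [257. 132.]  rng [553.5 196.1 254.5]
station 0.95 [266. 226.] [547.3  65.    0. ] rng [540.4  41.5  11.8]
calliper 0.73 [191. 205.] [351.4 284.1   0. ] rng [351.7 286.7  -1.1]
spanner 0.5 [214. 269.] [ 352.7 -138.9    0. ] rng [ 351.8 -145.1    3.7]
driver 0.79 [289. 319.] [ 469.3 -378.     0. ] rng [ 468.5 -380.4    1.9]
top [ 200.6  -61.7 1693.6] 455.69125744461655 -0.10768301848674737
lens_rim 0.65 [208. 180.] [554.  88.  80.] rng [553.1  87.6  84.3]
cap_mid 0.45 [211. 177.] [565.4  74.5  71. ] rng [562.2  73.3  85.3]
post_top 0.67 [210. 206.] [461.3  80.8  62. ] rng [461.2  80.7  62.8]
dial 0.55 [330. 196.] [ 494.8 -362.9   26. ] rng [ 498.7 -367.     3.6]
mirror_hinge 0.64 [185. 175.] [568.2 164.6 110. ] rng [560.7 160.  142.3]
bail_grip 0.82 [169. 168.]  rng [559.9 198.7 251.9]
station 0.74 [209. 183.] [558.2  88.9   0. ] rng [540.4  81.4  84.6]
calliper 0.86 [158. 235.] [364.1 279.8   0. ] rng [363.8 279.3   2.8]
spanner 0.57 [269. 242.] [ 330.4 -132.5    0. ] rng [ 330.3 -132.4    1.4]
driver 0.43 [330. 195.] [ 504.4 -368.3    0. ] rng [ 503.9 -367.8    2.5]
wrist [ 225.  -587.3  386.1] 266.89953173016875 0.01593163508707794
```

View pics/a.png

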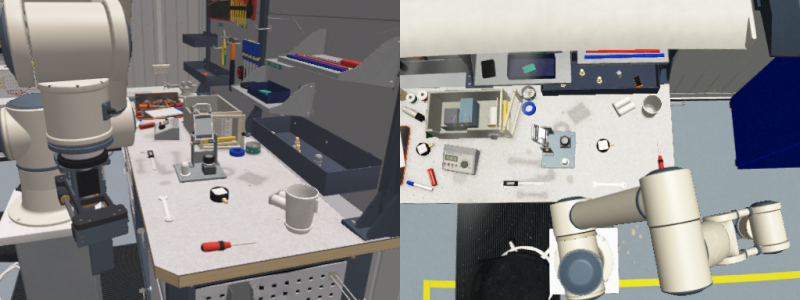

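```bash
python3 - <<'E'
from h import *
np.set_printoptions(precision=1,suppress=True)
s=manip.observe()
print(R.from_rotvec(s['eef_rot']).as_matrix())
c=manip.capture('wrist'); print(np.array(c['hand_eye']))
E
```

```text
[[-0.   0.2 -1. ]
 [-0.  -1.  -0.2]
 [-1.   0.   0. ]]
[[   0.    -0.3    1.  -150.2]
 [   1.    -0.    -0.    -0.6]
 [   0.     1.     0.3  -75.9]
 [   0.     0.     0.     1. ]]
```

The side and top views show the station near the bench centre, at (265,195) in the side picture and (208,185) in the top picture. The gauge in front of it is at about (282,247) and (260,186). A second round black object lies further left in the top view, at about (29,190). The network took the screwdriver for the dial, so I'm ignoring that detection.

```bash
cat >> h.py <<'E'
def plan(pos,Rt,start=None):
    s=manip.observe(); R0=R.from_rotvec(s['eef_rot']).as_matrix(); p0=np.array(s['tool_pos'])
    sh=R0.T@(np.array(pos,float)-p0); rv=R.from_matrix(R0.T@Rt).as_rotvec(degrees=True)
    print('shift',np.round(sh,1),'turn',np.round(rv,1),'dist',round(float(np.linalg.norm(sh))))
def down(a): # tool x down, tool z at world heading a (deg)
    a=np.radians(a); z=np.array([np.cos(a),np.sin(a),0]); x=np.array([0,0,-1.]); return np.array([x,np.cross(z,x),z]).T
E
python3 - <<'E'
from h import *
np.set_printoptions(precision=1,suppress=True)
for n,p in [('top',(260,186)),('side',(282,245))]:
    c=manip.capture(n); print(at_z(c,p,26))
plan((549,50,310),down(90))
E
```

```text
[ 538.5 -103.2   26. ]
[ 540.2 -106.3   26. ]
shift [ -74.1 -540.5 -544.7] turn [104.  -0.   0.] dist 771
```

Call:
move_arm(
  steps=[
    [[-20, -20, -20], [6, 0, 0]],
    [[-50, -50, -50], [14, 0, 0]],
    [[-74, -90, -90], [22, 0, 0]],
    [[-74, -130, -130], [30, 0, 0]],
    [[-74, -170, -170], [38, 0, 0]],
    [[-74, -210, -210], [46, 0, 0]],
    [[-74, -250, -250], [54, 0, 0]],
    [[-74, -270, -270], [60, 0, 0]],
  ],
)

```text
t: 2.8
tool_pos: [348.8, -276.7, 310.1]
eef_rot: [-1.748, 0.743, 1.747]
force: [0.2, -0.3, 0.1]
opening: 0.996
```

```bash
python3 - <<'E'
from h import *
plan((549,50,310),down(90))
E
```

```text
shift [ 2.000e-01 -3.708e+02  9.660e+01] turn [43.9 -0.   0. ] dist 383
```

Call:
move_arm(
  steps=[
    [[0, -50, 13], [6, 0, 0]],
    [[0, -100, 26], [12, 0, 0]],
    [[0, -150, 39], [18, 0, 0]],
    [[0, -200, 52], [24, 0, 0]],
    [[0, -250, 65], [30, 0, 0]],
    [[0, -300, 78], [36, 0, 0]],
    [[0, -350, 91], [42, 0, 0]],
    [[0, -371, 97], [44, 0, 0]],
  ],
)

```text
t: 3.8
tool_pos: [547.8, 42.0, 309.6]
eef_rot: [-1.214, 1.192, 1.227]
force: [0.1, -0.8, 0.2]
opening: 0.999
```

```bash
python3 - <<'E'
from h import *
np.set_printoptions(precision=1,suppress=True)
s=manip.observe();c=manip.capture('wrist');save(c,'w1.png');print(s['t'],s['tool_pos'],TT(c,s)[:3,3])
for t,z in [('lens_rim',80),('cap_mid',71),('cap',59),('post_top',62),('dial',26),('mirror_hinge',110),('bail_grip',251),('station',0)]:
    r=manip.spot_point(t,c)
    if r:
        p=r[0]['position'];print(t,round(r[0]['confidence'],2),np.round(p),at_z(c,p,z,s),'rng',at_r(c,p,s))
E
```

```text
3.8 [547.8  42.  309.6] [548.6 -35.4 459. ]
lens_rim 0.93 [247. 195.] [556.2  77.8  80. ] rng [556.1  76.3  84.9]
cap_mid 0.76 [250. 196.] [550.6  81.8  71. ] rng [550.6  77.6  84.9]
cap 0.72 [249. 191.] [553.5  76.9  59. ] rng [553.2  69.8  84.3]
post_top 0.58 [307. 192.] [463.   76.4  62. ] rng [463.3  76.   63.6]
dial 0.71 [258.  68.] [ 542.7 -102.6   26. ] rng [ 542.7 -102.3   27.7]
mirror_hinge 0.6 [245. 250.] [557.1 152.6 110. ] rng [558.2 177.4  64. ]
station 0.55 [252. 184.] [549.   81.7   0. ] rng [548.9  60.4  83.8]
```

View pics/w1.png

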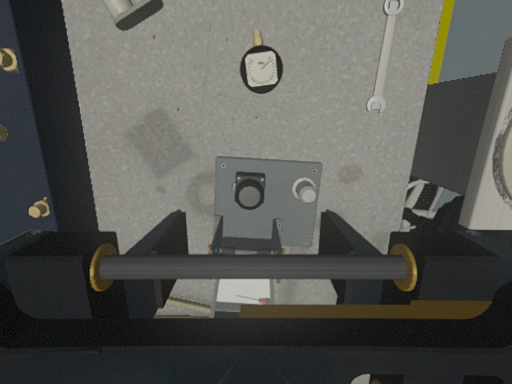

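The wrist view shows the dial at (261,68), the cap at (249,193) and the post top at (306,190). The base plate is turned a few degrees. Next I fit these positions with the range data.

```bash
cat >> h.py <<'E'
def cloud(c,s):
    h,w=c['range_z'].shape;v,u=np.mgrid[0:h,0:w]
    K=np.array([[c['fx'],0,c['cx']],[0,c['fy'],c['cy']],[0,0,1.]])
    n=cv2.undistortPoints(np.stack([u,v],-1).reshape(-1,1,2).astype(float),K,np.array([c['k1'],0,0,0.]))[:,0]
    z=c['range_z'].reshape(-1,1);P=np.hstack([n*z,z]);T=TT(c,s);P=P@T[:3,:3].T+T[:3,3];P[z[:,0]==0]=np.nan;return P.reshape(h,w,3)
def blob(P,c,zr,rad):
    m=(np.abs(P[...,2]-zr)<4)&(np.hypot(P[...,0]-c[0],P[...,1]-c[1])<rad);q=P[m]
    if len(q)<8: return None
    (x,y),wh,a=cv2.minAreaRect(q[:,:2].astype(np.float32));(cx,cy),r=cv2.minEnclosingCircle(q[:,:2].astype(np.float32))
    return np.round([x,y,*wh,a,q[:,2].mean(),cx,cy,r,len(q)],1)
E
python3 - <<'E'
from h import *
np.set_printoptions(precision=1,suppress=True)
s=manip.observe();c=manip.capture('wrist');P=cloud(c,s)
print('cap',blob(P,(552,80),84,30)); print('post',blob(P,(463,77),63,25));print('gauge',blob(P,(542,-103),27,45))
print('base',blob(P,(515,60),14,130))
t=manip.cut_out('dial',c)
if t:
  print(t[0]['confidence'],t[0]['rect'],at_z(c,t[0]['rect'][:2],26,s))
m=(np.abs(P[...,2]-14)<4)
# base edges via colour-free depth: front edge (low y) and sides
xs=[];
for y in range(40,70,5):
    q=P[m&(np.abs(P[...,1]-y)<2.5)&(np.abs(P[...,0]-515)<130)];xs.append((y,q[:,0].min(),q[:,0].max()))
print(np.array(xs))
ys=[]
for x in range(440,600,20):
    q=P[m&(np.abs(P[...,0]-x)<5)&(np.abs(P[...,1]-60)<70)];ys.append((x,q[:,1].min()))
print(np.array(ys))
E
```

```text
cap [552.9  77.7  42.2  41.7  89.4  84.4 553.3  77.5  21.9 642. ]
post [462.   81.2  24.5  25.7  69.6  62.7 462.5  80.9  14.1 202. ]
gauge [ 538.3 -101.1   63.9   62.5    3.    28.2  538.  -100.5   32.5 1538. ]
base [ 524.   109.9  152.   181.5   87.5   15.3  523.5   97.1  108.2 6074. ]
0.87 [257.2, 65.5, 47.0, 64.3] [ 541.7 -109.6   26. ]
[[ 40.  431.7 610. ]
 [ 45.  431.3 610.2]
 [ 50.  430.5 610.3]
 [ 55.  432.1 610.3]
 [ 60.  431.2 612.6]
 [ 65.  434.6 612.9]]
[[440.   37.8]
 [460.   36.7]
 [480.   35.8]
 [500.   35.4]
 [520.   34.1]
 [540.   33. ]
 [560.   32.8]
 [580.   31.4]]
```

```bash
python3 - <<'E'
from h import *
plan((553,77.7,76),down(87.5))
E
```

```text
shift [234.4  -6.6  36.1] turn [3.3 0.6 0. ] dist 237
```

Call:
move_arm(
  steps=[
    [[30, -6, 20], [3, 0.6, 0]],
    [[80, -6, 36], [3, 0.6, 0]],
    [[120, -6, 36], [3, 0.6, 0]],
    [[130, -6, 36], [3, 0.6, 0]],
    [[130, -6, 36], [3, 0.6, 0]],
  ],
)

```text
t: 4.97
tool_pos: [550.9, 52.4, 179.0]
eef_rot: [-1.179, 1.176, 1.225]
force: [0.6, 0.7, 0.4]
opening: 0.999
```

```bash
python3 - <<'E'
from h import *
np.set_printoptions(precision=1,suppress=True)
s=manip.observe();print(s['tool_pos']);plan((553,77.7,76),down(87.5))
c=manip.capture('wrist');P=cloud(c,s)
print('cap',blob(P,(553,78),84,30)); print('post',blob(P,(462,81),63,25))
E
```

```text
[550.9  52.4 179. ]
shift [104.   -1.6  20.9] turn [2.4 2.4 0.2] dist 106
cap [ 553.1   77.3   42.9   42.9   44.6   84.4  553.    77.4   22.1 1394. ]
post [456.4  75.8  12.3  24.9  57.4  62.4 458.4  78.9  12.5 195. ]
```

Call:
move_arm(
  steps=[
    [[0, 0, 0], [0, 0, 0]],
    [[0, 0, 0], [0, 0, 0]],
  ],
)

```text
t: 5.28
tool_pos: [551.2, 52.4, 179.5]
eef_rot: [-1.18, 1.174, 1.224]
force: [-0.5, 0.3, 0.3]
opening: 0.995
```

```bash
python3 - <<'E'
from h import *
np.set_printoptions(precision=3,suppress=True)
s=manip.observe();print(s['tool_pos'],s['qpos'],s['qd']);plan((553,77.7,76),down(87.5))
E
```

```text
[551.212  52.428 179.55 ] [-0.039  0.454  1.6    0.048  1.084  3.082] [ 0.     0.004  0.006  0.001 -0.001  0.002]
shift [104.5  -1.1  20.9] turn [2.4 2.4 0.3] dist 107
```

q6 is at its limit in this orientation, so I'll grip at heading 103°. The jaws end up about 15° off the post line, and I'll offset the grip 6 mm away from the cheeks.

```bash
python3 - <<'E'
from h import *
plan((553.2,71.5,135),down(104))
E
```

```text
shift [45.3 -1.7 17.2] turn [-14.1   2.4   0.6] dist 49
```

Call:
move_arm(
  steps=[
    [[10, -1.7, 8], [-7, 1.2, 0.3]],
    [[30, -1.7, 17.2], [-14, 2.4, 0.6]],
    [[45, -1.7, 17.2], [-14, 2.4, 0.6]],
    [[45, -1.7, 17.2], [-14, 2.4, 0.6]],
  ],
)

```text
t: 5.78
tool_pos: [552.0, 71.4, 133.5]
eef_rot: [-1.382, 1.088, 1.387]
force: [-0.0, -0.8, 0.2]
opening: 0.997
```

```bash
python3 - <<'E'
from h import *
np.set_printoptions(precision=3,suppress=True)
s=manip.observe();print(s['tool_pos'],s['qpos']);plan((553.2,71.5,80),down(104))
E
```

```text
[552.038  71.415 133.545] [0.021 0.522 1.629 0.    0.993 2.922]
shift [53.5 -1.3 -0.2] turn [-0.2  0.  -0.2] dist 54
```

Call:
move_arm(
  steps=[
    [[15, -1.3, 0], [6, 0, 0]],
    [[35, -1.3, 0], [6, 0, 0]],
    [[48, -1.3, 0], [6, 0, 0]],
    [[53, -1.3, 0], [6, 0, 0]],
    [[53, -1.3, 0], [6, 0, 0]],
  ],
)

```text
t: 6.4
tool_pos: [553.9, 71.8, 81.4]
eef_rot: [-1.31, 1.142, 1.311]
force: [0.3, 0.4, -0.4]
opening: 1.001
```

Call:
move_arm(
  steps=[
    [[0, 0, 0], [0, 0, 0]],
    [[0, 0, 0], [0, 0, 0]],
    [[0, 0, 0], [0, 0, 0]],
    [[0, 0, 0], [0, 0, 0]],
    [[0, 0, 0], [0, 0, 0]],
    [[0, 0, 0], [0, 0, 0]],
  ],
  gripper=0.3,
  grip_force=15,
)

```text
t: 7.15
tool_pos: [553.8, 71.9, 81.3]
eef_rot: [-1.31, 1.142, 1.311]
force: [-0.3, 0.5, 1.2]
opening: 0.472
```

Call:
move_arm(
  steps=[
    [[-4, 0, 0], [0, 0, 0]],
    [[-12, 0, 0], [0, 0, 0]],
    [[-24, 0, 0], [0, 0, 0]],
    [[-36, 0, 0], [0, 0, 0]],
    [[-45, 0, 0], [0, 0, 0]],
    [[-45, 0, 0], [0, 0, 0]],
  ],
)

```text
t: 7.9
tool_pos: [554.2, 71.9, 127.1]
eef_rot: [-1.311, 1.141, 1.31]
force: [0.3, -0.4, -1.4]
opening: 0.474
```

```bash
python3 - <<'E'
from h import *
np.set_printoptions(precision=2,suppress=True)
s=manip.observe();print(s['tool_pos'],s['qpos'],s['force']);c=manip.capture('wrist');save(c,'w2.png');P=cloud(c,s)
print('cap',blob(P,(553,78),128,30)); print('post',blob(P,(462,81),63,25))
for n in ['cap_mid','lens_rim','post_top']:
    r=manip.spot_point(n,c)
    if r: print(n,r[0],at_z(c,r[0]['position'],{'cap_mid':116,'lens_rim':80,'post_top':62}[n],s))
cv2.imwrite('pics/w2c.png',cv2.resize(c['img'][120:340,130:390],None,fx=2.5,fy=2.5)[:,:,::-1])
E
```

```text
[554.25  71.92 127.11] [ 0.02  0.53  1.63 -0.    0.98  3.03] [ 0.25 -0.4  -1.37]
cap [ 553.4   77.    43.5   42.7    8.2  129.8  554.    72.2   26.2 2125. ]
post [462.2  72.8  24.8  10.    7.3  61.9 461.6  77.8  12.4 215. ]
cap_mid {'position': [252.5, 251.0], 'confidence': 0.88} [552.87  81.16 116.  ]
lens_rim {'position': [353.4, 232.8], 'confidence': 0.31} [472.69  72.9   80.  ]
post_top {'position': [357.9, 237.1], 'confidence': 0.96} [459.49  83.26  62.  ]
```

View pics/w2c.png

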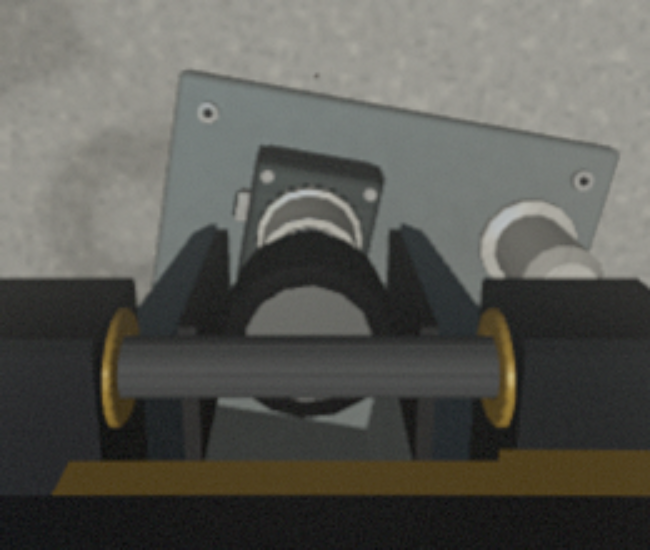

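The cap is held, at (305,330) in the crop, and the bare lens rim shows behind it at (310,215). Next I carry it 92 mm to the post.

```bash
python3 - <<'E'
from h import *
plan((462.7,75.7,127),down(98))
E
```

```text
shift [-0.9 89.5 16.3] turn [-0.1 -0.  -0.1] dist 91
```

Call:
move_arm(
  steps=[
    [[0, 12, 2], [0, 0, 0]],
    [[0, 35, 6], [0, 0, 0]],
    [[0, 60, 11], [0, 0, 0]],
    [[0, 82, 15], [0, 0, 0]],
    [[0, 89.5, 16.3], [0, 0, 0]],
    [[0, 89.5, 16.3], [0, 0, 0]],
    [[10, 89.5, 16.3], [0, 0, 0]],
    [[20, 89.5, 16.3], [0, 0, 0]],
  ],
)

```text
t: 9.1
tool_pos: [463.5, 75.7, 105.5]
eef_rot: [-1.31, 1.141, 1.311]
force: [-0.2, -0.0, -0.2]
opening: 0.474
```

```bash
python3 - <<'E'
from h import *
np.set_printoptions(precision=2,suppress=True)
s=manip.observe();print(s['tool_pos'],s['qpos'],s['force'])
plan((462.7,75.7,65),down(98))
E
```

```text
[463.46  75.66 105.51] [ 0.03  0.47  1.87 -0.    0.8   3.04] [-0.16 -0.01 -0.18]
shift [40.5  0.7  0.2] turn [-0.1 -0.  -0.1] dist 41
```

Call:
move_arm(
  steps=[
    [[8, 0.7, 0], [0, 0, 0]],
    [[16, 0.7, 0], [0, 0, 0]],
    [[24, 0.7, 0], [0, 0, 0]],
    [[32, 0.7, 0], [0, 0, 0]],
    [[38, 0.7, 0], [0, 0, 0]],
    [[40.5, 0.7, 0], [0, 0, 0]],
    [[40.5, 0.7, 0], [0, 0, 0]],
  ],
)

```text
t: 9.98
tool_pos: [462.1, 75.6, 65.8]
eef_rot: [-1.31, 1.142, 1.312]
force: [0.1, 0.3, -0.3]
opening: 0.471
```

Call:
move_arm(
  steps=[
    [[1.5, 0, 0], [0, 0, 0]],
    [[1.5, 0, 0], [0, 0, 0]],
    [[1.5, 0, 0], [0, 0, 0]],
    [[1.5, 0, 0], [0, 0, 0]],
    [[1.5, 0, 0], [0, 0, 0]],
  ],
  gripper=0.85,
)

```text
t: 10.6
tool_pos: [462.2, 75.6, 64.4]
eef_rot: [-1.31, 1.141, 1.311]
force: [0.4, -0.1, -0.5]
opening: 0.851
```

Call:
move_arm(
  steps=[
    [[-15, 0, 0], [0, 0, 0]],
    [[-50, 0, 0], [0, 0, 0]],
    [[-100, 0, 0], [0, 0, 0]],
    [[-150, 0, 0], [0, 0, 0]],
    [[-200, 0, 0], [0, 0, 0]],
    [[-245, 0, 0], [0, 0, 0]],
    [[-270, 0, 0], [0, 0, 0]],
    [[-270, 0, 0], [0, 0, 0]],
  ],
)

```text
t: 11.6
tool_pos: [463.2, 75.7, 336.0]
eef_rot: [-1.312, 1.139, 1.309]
force: [0.7, -0.3, -0.6]
opening: 0.847
```

```bash
python3 - <<'E'
from h import *
np.set_printoptions(precision=2,suppress=True)
s=manip.observe();print(s['t'],s['tool_pos'],s['qpos'],s['force']);c=manip.capture('wrist');P=cloud(c,s)
print('cap',blob(P,(462,81),66,30)); print('lens',blob(P,(553,78),80,30));print('gauge',blob(P,(540,-102),27,45))
b=manip.spot_point('bail_grip',c);print(b[:1])
if b: print(at_r(c,b[0]['position'],s),at_z(c,b[0]['position'],251.4,s))
cv2.imwrite('pics/w3.png',c['img'][:,:,::-1])
for n in ['top','side']:
    c=manip.capture(n);b=manip.spot_point('bail_grip',c)
    if b: print(n,b[0],at_z(c,b[0]['position'],251.4))
c=manip.capture('side'); cv2.imwrite('pics/s3.png',cv2.resize(c['img'][90:260,180:340],None,fx=4,fy=3.5)[:,:,::-1])
E
```

```text
11.6 [463.16  75.71 336.  ] [ 0.03  0.18  1.56 -0.    1.41  3.04] [ 0.72 -0.34 -0.6 ]
cap [462.3  81.6  42.7  41.6  36.3  66.4 461.7  81.5  22.  554. ]
lens [553.1  77.5  32.2  31.    7.9  79.1 553.1  77.8  16.4 347. ]
gauge [ 538.1 -100.6   63.4   62.7    8.    28.2  538.  -100.9   32.2 1497. ]
[]
side {'position': [211.1, 268.5], 'confidence': 0.28} [ 281.83 -554.72  251.4 ]
```

View pics/s3.png

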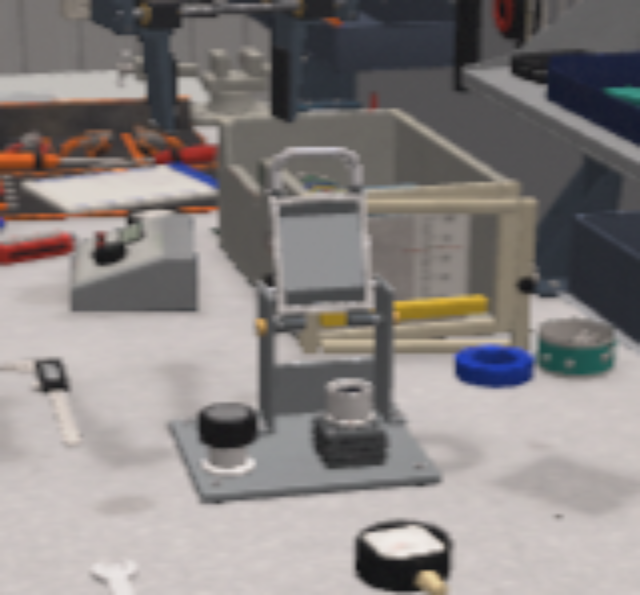

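View pics/w3.png

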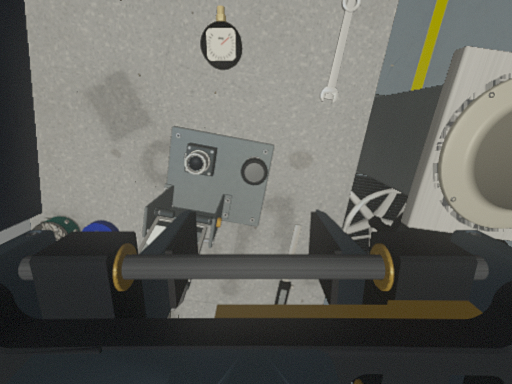

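The cap is parked on the post, at (228,430) in the side crop and (254,172) in the wrist view. The lens is bare at (197,161) and the gauge is undisturbed at (221,45). Next is the bail.

```bash
python3 - <<'E'
from h import *
plan((558.3,196.2,325),down(177.5))
E
```

```text
shift [   8.3 -111.8  106.1] turn [-79.6   0.1  -0.1] dist 154
```

Call:
move_arm(
  steps=[
    [[0, -10, 9], [-8, 0, 0]],
    [[0, -28, 26], [-18, 0, 0]],
    [[0, -44, 42], [-28, 0, 0]],
    [[0, -60, 57], [-38, 0, 0]],
    [[0, -75, 71], [-48, 0, 0]],
    [[0, -90, 85], [-58, 0, 0]],
    [[0, -105, 99], [-68, 0, 0]],
    [[0, -112, 106], [-78, 0, 0]],
  ],
)

```text
t: 12.95
tool_pos: [559.2, 196.8, 333.4]
eef_rot: [-2.186, 0.071, 2.191]
force: [0.8, 0.2, -0.6]
opening: 0.848
```

Call:
move_arm(
  steps=[
    [[8, 0, 0], [-2, 0, 0]],
    [[8, 0, 0], [-2, 0, 0]],
  ],
)

```text
t: 13.2
tool_pos: [558.1, 195.7, 325.0]
eef_rot: [-2.199, 0.044, 2.206]
force: [0.1, -0.5, 0.0]
opening: 0.849
```

```bash
python3 - <<'E'
from h import *
np.set_printoptions(precision=2,suppress=True)
s=manip.observe();print(s['tool_pos'],s['qpos']);c=manip.capture('wrist');save(c,'w4.png')
b=manip.spot_point('bail_grip',c);print(b[:1])
if b: print(at_r(c,b[0]['position'],s),at_z(c,b[0]['position'],251.4,s))
P=cloud(c,s);m=(np.abs(P[...,2]-254)<7)&(np.hypot(P[...,0]-558,P[...,1]-196)<40);q=P[m]
print(len(q),q.min(0),q.max(0),np.median(q,0)); 
qq=q[:,:2]-np.median(q[:,:2],0);print(cv2.fitLine(q[:,:2].astype(np.float32),cv2.DIST_HUBER,0,.01,.01).ravel())
print(proj(c,(558.3,196.2,251.4),s))
plan((558.3,196.2,325),down(177.5))
E
```

```text
[558.1  195.69 325.01] [ 0.24  0.38  1.3  -0.    1.47  1.85]
[{'position': [252.8, 208.7], 'confidence': 0.77}]
[559.03 196.38 257.16] [557.04 196.46 251.4 ]
724 [528.15 191.59 247.  ] [590.86 202.85 259.17] [562.68 196.99 256.17]
[  1.    -0.04 562.02 196.95]
[253.03 207.34]
shift [ 1.  -0.5  0.1] turn [ 0.3  0.1 -0. ] dist 1
```

View pics/w4.png

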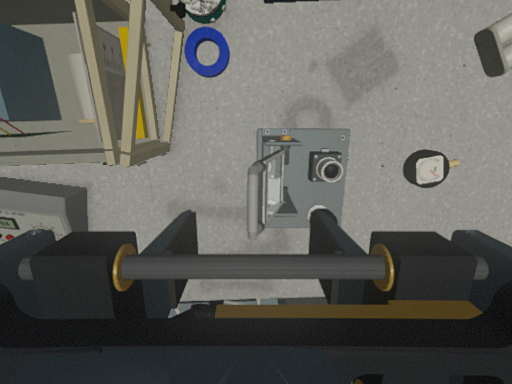

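The bail bar shows at (253,205), between the open jaws, and agrees with my computed position within 1 mm. Now I descend and grip it.

Call:
move_arm(
  steps=[
    [[15, -0.8, -0.5], [0, 0, 0]],
    [[35, -0.8, -0.5], [0, 0, 0]],
    [[50, -0.8, -0.5], [0, 0, 0]],
    [[62, -0.8, -0.5], [0, 0, 0]],
    [[67, -0.8, -0.5], [0, 0, 0]],
    [[67, -0.8, -0.5], [0, 0, 0]],
  ],
)

```text
t: 14.05
tool_pos: [559.3, 196.9, 259.2]
eef_rot: [-2.202, 0.04, 2.205]
force: [0.0, -0.4, 0.7]
opening: 0.849
```

Call:
move_arm(
  steps=[
    [[0, 0, 0], [0, 0, 0]],
    [[0, 0, 0], [0, 0, 0]],
    [[0, 0, 0], [0, 0, 0]],
    [[0, 0, 0], [0, 0, 0]],
    [[0, 0, 0], [0, 0, 0]],
    [[0, 0, 0], [0, 0, 0]],
    [[0, 0, 0], [0, 0, 0]],
    [[0, 0, 0], [0, 0, 0]],
  ],
  gripper=0,
  grip_force=20,
)

```text
t: 15.05
tool_pos: [559.2, 196.7, 259.2]
eef_rot: [-2.202, 0.04, 2.205]
force: [0.6, -2.0, -0.0]
opening: 0.095
```

```bash
python3 - <<'E'
from h import *
np.set_printoptions(precision=1,suppress=True)
s=manip.observe();print(s['tool_pos'],s['opening'],s['force'])
p0=np.array(s['tool_pos']);R0=R.from_rotvec(s['eef_rot']).as_matrix()
O=np.array([553.1,77.6,0]);xs=np.array([.0436,.999,0])
d=-((O-[538.1,-100.8,26])@xs);dx=75-d;rho=np.hypot(dx,84)
a=np.pi+np.arctan2(84,dx);b=np.pi/2+np.arcsin(75/rho);th=(a+b)/2-np.pi/2;print('dial x',d,'lean',np.degrees(th),'tilt',th+.3)
bar=lambda t:O+(75-148*np.sin(t))*xs+np.array([0,0,110+148*np.cos(t)])
b0=bar(-.3);print(b0,bar(th))
ts=np.linspace(-.3,th,25)
for t in ts[1:]: print(round(t,2),R0.T@(bar(t)-b0))
E
```

```text
[559.2 196.7 259.2] 0.0954497129832937 [ 0.6 -2.  -0. ]
dial x -178.87559999999996 lean 62.297966831930786 tilt 1.387304638515413
[558.3 196.2 251.4] [550.7  21.6 178.8]
-0.24 [-2.3  8.2  0.1]
-0.18 [-4.1 16.6  0.1]
-0.13 [-5.4 25.1  0.2]
-0.07 [-6.2 33.6  0.3]
-0.01 [-6.6 42.1  0.3]
0.05 [-6.4 50.7  0.4]
0.1 [-5.8 59.2  0.4]
0.16 [-4.6 67.7  0.5]
0.22 [-3.  76.1  0.6]
0.28 [-0.9 84.4  0.6]
0.34 [ 1.7 92.5  0.7]
0.39 [  4.8 100.5   0.7]
0.45 [  8.3 108.3   0.8]
0.51 [ 12.2 115.9   0.8]
0.57 [ 16.6 123.2   0.9]
0.62 [ 21.4 130.3   0.9]
0.68 [ 26.6 137.1   1. ]
0.74 [ 32.2 143.6   1. ]
0.8 [ 38.2 149.7   1.1]
0.86 [ 44.5 155.5   1.1]
0.91 [ 51.1 160.9   1.1]
0.97 [ 58.  165.9   1.2]
1.03 [ 65.2 170.5   1.2]
1.09 [ 72.7 174.7   1.2]
```

Call:
move_arm(
  steps=[
    [[-2.3, 8.2, 0.1], [0, 0, 0]],
    [[-4.1, 16.6, 0.1], [0, 0, 0]],
    [[-5.4, 25.1, 0.2], [0, 0, 0]],
    [[-6.2, 33.6, 0.3], [0, 0, 0]],
    [[-6.6, 42.1, 0.3], [0, 0, 0]],
    [[-6.4, 50.7, 0.4], [0, 0, 0]],
    [[-5.8, 59.2, 0.4], [0, 0, 0]],
    [[-4.6, 67.7, 0.5], [0, 0, 0]],
  ],
)

```text
t: 16.05
tool_pos: [556.2, 128.7, 263.7]
eef_rot: [-2.202, 0.04, 2.205]
force: [-0.2, 2.3, 1.5]
opening: 0.092
```

Call:
move_arm(
  steps=[
    [[1.6, 8.4, 0.1], [0, 0, 0]],
    [[3.7, 16.7, 0.1], [0, 0, 0]],
    [[6.3, 24.8, 0.2], [0, 0, 0]],
    [[9.4, 32.8, 0.2], [0, 0, 0]],
    [[12.9, 40.6, 0.3], [0, 0, 0]],
    [[16.8, 48.2, 0.3], [0, 0, 0]],
    [[21.2, 55.5, 0.4], [0, 0, 0]],
    [[26, 62.6, 0.4], [0, 0, 0]],
  ],
)

```text
t: 17.05
tool_pos: [553.5, 66.2, 237.5]
eef_rot: [-2.202, 0.04, 2.205]
force: [-1.4, 3.1, 0.0]
opening: 0.1
```

Call:
move_arm(
  steps=[
    [[5.2, 6.8, 0.1], [0, 0, 0]],
    [[10.8, 13.3, 0.1], [0, 0, 0]],
    [[16.8, 19.4, 0.2], [0, 0, 0]],
    [[23.1, 25.2, 0.2], [0, 0, 0]],
    [[29.7, 30.6, 0.2], [0, 0, 0]],
    [[36.6, 35.6, 0.3], [0, 0, 0]],
    [[43.8, 40.2, 0.3], [0, 0, 0]],
    [[51.3, 44.4, 0.3], [0, 0, 0]],
  ],
)

```text
t: 18.05
tool_pos: [551.6, 22.0, 186.1]
eef_rot: [-2.202, 0.04, 2.205]
force: [-1.9, 2.3, 2.4]
opening: 0.1
```

Call:
move_arm(
  steps=[
    [[0, 0, 0], [0, 0, 0]],
    [[0, 0, 0], [0, 0, 0]],
  ],
)

```text
t: 18.3
tool_pos: [551.6, 22.4, 186.6]
eef_rot: [-2.202, 0.04, 2.205]
force: [-0.9, 2.5, 1.9]
opening: 0.095
```

```bash
python3 - <<'E'
from h import *
np.set_printoptions(precision=1,suppress=True)
s=manip.observe();print(s['t'],s['tool_pos'],s['opening'],s['force'])
c=manip.capture('wrist');P=cloud(c,s);save(c,'w5.png')
O=np.array([553.1,77.6,0]);xs=np.array([.0436,.999,0]);ys=np.array([-.999,.0436,0])
q=P.reshape(-1,3);q=q[~np.isnan(q).any(1)];X=np.c_[(q-O)@xs,(q-O)@ys,q[:,2]]
m=(X[:,0]>-35)&(X[:,0]<70)&(np.abs(X[:,1])<36)&(X[:,2]>105)&(X[:,2]<200)
Y=X[m];print(m.sum());
if m.sum()>30:
  l=cv2.fitLine(Y[:,[0,2]].astype(np.float32),cv2.DIST_HUBER,0,.01,.01).ravel();print(l,'below horiz deg',np.degrees(np.arctan(l[1]/l[0])),'want',-(90-62.3))
  r=np.hypot(Y[:,0]-75,Y[:,2]-110);print('lean per pt',np.percentile(np.degrees(np.arctan2(75-Y[:,0],Y[:,2]-110)),[5,25,50,75,95]))
print('gauge',blob(P,(540,-102),27,45),'cap',blob(P,(462,81),66,30))
cs=manip.capture('side');save(cs,'s5.png');print(blob(cloud(cs,s),(540,-102),27,45))
a=np.hstack([cv2.resize(c['img'][60:380],(448,280)),cv2.resize(cs['img'][90:270,180:340],(352,280))]);cv2.imwrite('pics/f.png',a[:,:,::-1])
for n in ['bail_grip','mirror_hinge']:
  for cc,ss in ((c,s),(cs,s)):
    r=manip.spot_point(n,cc)
    if r: print(n,r[0],proj(cc,O+(-56 if n[0]=='b' else 75)*xs+[0,0,178.8 if n[0]=='b' else 110],ss))
E
```

```text
18.3 [551.6  22.4 186.6] 0.09534325818749825 [-0.9  2.5  1.9]
6784
[  0.9  -0.5  23.4 148.8] below horiz deg -28.546045 want -27.700000000000003
lean per pt [33.3 47.7 53.  55.5 57.2]
gauge [ 538.8 -100.2   62.4   61.1    3.7   28.1  538.6 -101.    31.9 2150. ] cap None
[ 536.8 -103.    62.1   65.9    6.3   26.1  537.1 -102.9   35.4  247. ]
bail_grip {'position': [272.1, 169.3], 'confidence': 0.5} [272.5 174.2]
mirror_hinge {'position': [105.9, 205.9], 'confidence': 0.62} [107.5 206.7]
mirror_hinge {'position': [262.0, 179.7], 'confidence': 0.65} [261.7 181.5]
```

View pics/f.png

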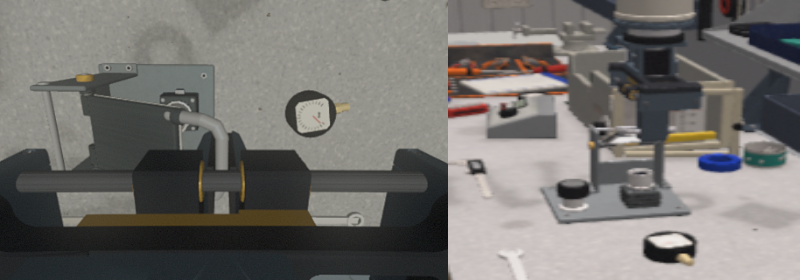

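The mirror is over the lens and the bail bar sits between the fingers, at (222,170) in the left part. The gauge and the parked cap are in place. One cleaner check of the mirror plane follows.

```bash
python3 - <<'E'
from h import *
np.set_printoptions(precision=2,suppress=True)
O=np.array([553.1,77.6,0]);xs=np.array([.0436,.999,0]);ys=np.array([-.999,.0436,0])
for k in range(2):
  s=manip.observe();c=manip.capture('wrist');P=cloud(c,s);q=P.reshape(-1,3);q=q[~np.isnan(q).any(1)]
  X=np.c_[(q-O)@xs,(q-O)@ys,q[:,2]]
  th=np.radians(62.3);u=np.array([-np.sin(th),0,np.cos(th)]);n=np.array([np.cos(th),0,np.sin(th)])
  L=(X-[75,0,110])@u;D=(X-[75,0,110])@n
  m=(L>25)&(L<105)&(np.abs(X[:,1])<34)&(np.abs(D)<20)
  md=np.median(D[m])
  for _ in range(5):
    A=np.c_[L[m],X[m,1],np.ones(m.sum())];f=np.linalg.lstsq(A,D[m],rcond=None)[0];r=D-(L*f[0]+X[:,1]*f[1]+f[2]);m=(L>25)&(L<105)&(np.abs(X[:,1])<34)&(np.abs(r)<2.5)
  print(s['tool_pos'],s['force'],m.sum(),'slope deg (+ = less lean)',np.degrees(f[0]),'yaw-ish',np.degrees(f[1]),'off',f[2],md)
  g=manip.cut_out('dial',c)
  if g:
    mm=g[0]['region'];print(at_z(c,g[0]['rect'][:2],26,s),g[0]['rect'])
  # dial face: white pixels in gauge disc
  w=(c['img'].min(2)>150)&(np.hypot(P[...,0]-538.5,P[...,1]+101)<27);v,uu=np.nonzero(w);rc=cv2.minAreaRect(np.c_[uu,v].astype(np.float32))[0];print('face',at_z(c,rc,26,s))
E
```

```text
[551.64  22.42 186.7 ] [-1.58  2.38  1.93] 4700 slope deg (+ = less lean) 0.9143244655972175 yaw-ish 0.0314762720127101 off 9.485699267109661 10.47778467949518
[ 538.02 -108.27   26.  ] [362.4, 191.4, 78.5, 56.3]
face [ 538.1  -102.33   26.  ]
[551.62  22.38 186.65] [-1.56  2.99  1.44] 4699 slope deg (+ = less lean) 0.8692475613978888 yaw-ish 0.0015873531011443812 off 9.477469169725003 10.415718273657847
[ 539.28 -107.     26.  ] [361.4, 190.4, 74.9, 58.1]
face [ 538.06 -102.33   26.  ]
```

```bash
python3 - <<'E'
from h import *
np.set_printoptions(precision=2,suppress=True)
O=np.array([553.1,77.6,0]);xs=np.array([.0436,.999,0]);ys=np.array([-.999,.0436,0])
s=manip.observe();c=manip.capture('wrist');P=cloud(c,s);q=P.reshape(-1,3);q=q[~np.isnan(q).any(1)]
X=np.c_[(q-O)@xs,(q-O)@ys,q[:,2]]
def fit(m,name):
  for _ in range(4):
    A=np.c_[X[m,:2],np.ones(m.sum())];f=np.linalg.lstsq(A,X[m,2],rcond=None)[0];m=m&(np.abs(X@[-f[0],-f[1],1]-f[2])<2.5)
  print(name,m.sum(),'slope deg',np.degrees(np.arctan(f[:2])),'z0',f[2])
fit((np.abs(X[:,2])<6)&(X[:,0]>-300)&(X[:,0]<100)&(X[:,1]<150)&(X[:,1]>-200),'bench')
fit((np.abs(X[:,2]-14)<6)&(np.abs(X[:,0]-30)<80)&(np.abs(X[:,1]-45)<130),'base')
# cheeks tops at z=142 -> x_st extent 58..104; lens/hinge check
m=(np.abs(X[:,2]-142)<4)&(np.abs(np.abs(X[:,1])-46.5)<5)&(X[:,0]>40)&(X[:,0]<120);Y=X[m];print('cheek top',m.sum(),Y.min(0) if m.sum() else 0,Y.max(0) if m.sum() else 0)
E
```

```text
bench 62028 slope deg [0.02 0.02] z0 1.4533531833189872
base 4611 slope deg [0.1  0.08] z0 15.404962129869233
cheek top 540 [ 57.91 -50.5  138.01] [104.18 -41.54 145.22]
```

```bash
python3 - <<'E'
from h import *
np.set_printoptions(precision=2,suppress=True)
O=np.array([553.1,77.6,0]);xs=np.array([.0436,.999,0]);ys=np.array([-.999,.0436,0])
s=manip.observe();c=manip.capture('wrist');P=cloud(c,s);q=P.reshape(-1,3);q=q[~np.isnan(q).any(1)]
X=np.c_[(q-O)@xs,(q-O)@ys,q[:,2]-1.4]
th=np.radians(62.3);u=np.array([-np.sin(th),0,np.cos(th)]);n=np.array([np.cos(th),0,np.sin(th)])
L=(X-[75,0,110])@u;D=(X-[75,0,110])@n
for a in range(0,160,8):
  m=(L>a)&(L<=a+8)&(np.abs(X[:,1])<45)&(np.abs(D)<25)
  if m.sum()>5: print(a,m.sum(),'y',np.percentile(X[m,1],[5,95]),'D',np.percentile(D[m],[10,50,90,98]))
E
```

```text
0 371 y [-39.54  40.72] D [1.26 6.86 7.57 7.83]
8 367 y [-36.21  32.8 ] D [7.31 8.15 8.83 9.11]
16 549 y [-36.78  32.02] D [ 7.78  8.49  9.05 22.24]
24 560 y [-36.58  30.5 ] D [ 8.06  8.66  9.25 20.02]
32 555 y [-35.83  28.62] D [8.21 8.77 9.26 9.55]
40 558 y [-35.86  26.58] D [8.24 8.87 9.35 9.67]
48 580 y [-35.84  23.57] D [8.37 8.99 9.55 9.79]
56 594 y [-35.87  22.24] D [8.48 9.08 9.64 9.91]
64 550 y [-36.19  15.47] D [ 8.61  9.26  9.78 10.06]
72 509 y [-36.21   7.65] D [ 8.56  9.33  9.87 10.2 ]
80 469 y [-36.29  -0.88] D [ 8.66  9.45 10.05 10.42]
88 454 y [-36.34  -2.85] D [ 8.65  9.58 10.15 10.49]
96 457 y [-36.5   -4.21] D [ 8.83  9.63 10.28 10.58]
104 666 y [-36.22  -4.83] D [ 2.56  9.36 10.82 11.91]
112 238 y [-36.71 -25.8 ] D [ 7.4  10.61 12.88 13.37]
120 164 y [-35.3  -27.28] D [ 7.85 10.18 11.06 11.65]
128 230 y [-35.22 -17.65] D [-0.45  9.43 10.97 11.32]
136 401 y [-33.24 -16.52] D [ 4.54  8.49 16.67 22.8 ]
144 1008 y [-28.46  24.55] D [ 2.88  6.5  12.1  22.97]
152 224 y [-18.43   0.32] D [-6.61  3.09 10.16 23.45]
```

```bash
python3 - <<'E'
from h import *
np.set_printoptions(precision=2,suppress=True)
O=np.array([553.1,77.6,0]);xs=np.array([.0436,.999,0]);ys=np.array([-.999,.0436,0])
s=manip.observe();c=manip.capture('wrist');P=cloud(c,s);q=P.reshape(-1,3);q=q[~np.isnan(q).any(1)]
X=np.c_[(q-O)@xs,(q-O)@ys,q[:,2]-1.4]
from scipy.optimize import least_squares
for y0,y1 in [(-17.5,-15.5),(-19,-17),(-21,-19),(-23,-21),(-26,-23),(-30,-26)]:
  m=(X[:,1]>y0)&(X[:,1]<y1)&(X[:,0]>-75)&(X[:,0]<-35)&(X[:,2]>165)&(X[:,2]<200);Y=X[m][:,[0,2]]
  if len(Y)<8: print(y0,len(Y));continue
  f=least_squares(lambda p:np.hypot(*(Y-p).T)-5,[-56,178],loss='soft_l1',f_scale=.7)
  print(y0,y1,len(Y),'bbox',Y.min(0),Y.max(0),'circle',f.x,'rms',np.sqrt(np.mean(f.fun**2)))
p=np.array(s['tool_pos']);print('tcp st',(p-O)@xs,p[2])
T=TT(c,s);print('expected bar px ends',[proj(c,O-56*xs+y*ys+[0,0,180.2],s) for y in(-19,0,19)])
cv2.imwrite('pics/z.png',cv2.resize(c['img'][140:300,60:340],None,fx=2.8,fy=2.8,interpolation=cv2.INTER_CUBIC)[:,:,::-1])
E
```

```text
-17.5 -15.5 274 bbox [-70.08 165.36] [-38.54 199.93] circle [-54.13 187.96] rms 6.6864735299954745
-19 -17 499 bbox [-70.08 165.02] [-38.54 199.97] circle [-54.05 187.37] rms 9.317011545277268
-21 -19 54 bbox [-58.82 181.47] [-49.02 186.83] circle [-53.72 180.17] rms 0.5273582063922673
-23 -21 58 bbox [-58.21 180.29] [-47.81 186.08] circle [-52.87 179.88] rms 0.44447116814288945
-26 -23 96 bbox [-57.55 176.5 ] [-36.39 185.84] circle [-51.24 179.74] rms 1.565178446437888
-30 -26 199 bbox [-55.7  178.72] [-35.03 185.13] circle [-47.19 179.55] rms 2.39655974010258
tcp st -55.27017834420458 186.57540478074412
expected bar px ends [array([255.34, 214.95]), array([255.07, 242.79]), array([254.82, 269.05])]
```

View pics/z.png

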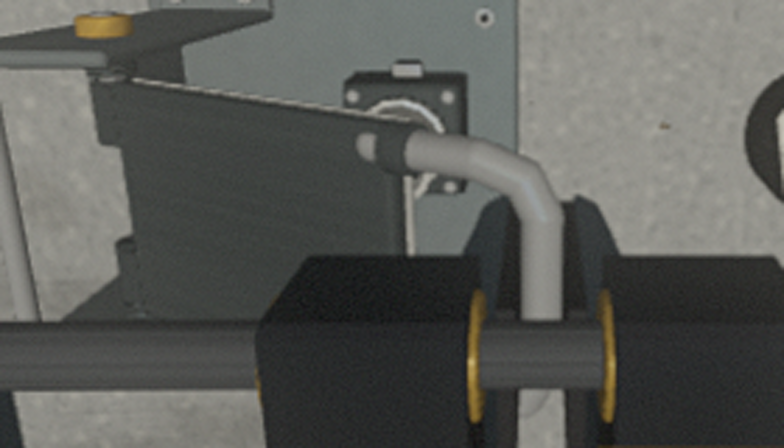

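The bar is clear of the frame. Two range checks (the mirror's back plane and a fit of the bar) put the lean at 61.4–61.5°, against the 62.2° I want. The TCP path gives 62.1°. I'll make a small correction.

Call:
move_arm(
  steps=[
    [[0.7, 0.35, 0], [0, 0, 0]],
    [[1.4, 0.7, 0], [0, 0, 0]],
    [[1.4, 0.7, 0], [0, 0, 0]],
    [[1.4, 0.7, 0], [0, 0, 0]],
    [[1.4, 0.7, 0], [0, 0, 0]],
  ],
)

```text
t: 19.58
tool_pos: [551.6, 21.6, 185.2]
eef_rot: [-2.202, 0.04, 2.205]
force: [-1.8, 2.0, 1.0]
opening: 0.097
```

```bash
python3 - <<'E'
from h import *
np.set_printoptions(precision=2,suppress=True)
O=np.array([553.1,77.6,0]);xs=np.array([.0436,.999,0]);ys=np.array([-.999,.0436,0])
for k in range(2):
  s=manip.observe();c=manip.capture('wrist');P=cloud(c,s);q=P.reshape(-1,3);q=q[~np.isnan(q).any(1)]
  X=np.c_[(q-O)@xs,(q-O)@ys,q[:,2]-1.4]
  th=np.radians(62.3);u=np.array([-np.sin(th),0,np.cos(th)]);n=np.array([np.cos(th),0,np.sin(th)])
  L=(X-[75,0,110])@u;D=(X-[75,0,110])@n
  b=(L>25)&(L<105)&(np.abs(X[:,1])<34);m=b&(np.abs(D-9)<4)
  for _ in range(5):
    f=np.polyfit(L[m],D[m],1);m=b&(np.abs(D-np.polyval(f,L))<2.5)
  print(s['tool_pos'],s['force'],s['opening'],'lean',62.3-np.degrees(f[0]))
  print('gauge',blob(P,(540,-102),27,45))
c=manip.capture('side');r=manip.spot_point('cap_mid',c);print(r[:1], r and at_z(c,r[0]['position'],53))
E
```

```text
[551.61  21.6  185.19] [-1.77  2.02  1.03] 0.09722408061823876 lean 62.04856103469617
gauge [ 538.7 -100.6   62.4   62.7   45.5   28.1  538.5 -100.8   31.9 2165. ]
[551.57  21.6  185.17] [-1.39  2.46  1.62] 0.10000208673731653 lean 62.06823986572153
gauge [ 538.3 -100.1   63.2   61.3    6.5   28.1  538.4 -100.9   31.8 2154. ]
[{'position': [260.4, 180.4], 'confidence': 0.63}] [596.32 312.78  53.  ]
```

```bash
python3 -c "
from rig import manip
print(manip.sign_off())"
```

```text
the job is handed in; nothing more can be done
None
```

The job is handed in: the dust cap is on the parking post, and the arm is still holding the mirror by its bail at the angle worked out to centre the dial. I never saw the inspection camera's own picture, so that angle is calculated rather than seen.

- **Cap:** I lifted it straight off the lens and set it over the post. The range data then showed its top centred at (462, 82), 66 mm up, about 1 mm from where the post should put it, and the later side picture showed it still in place.
- **Mirror:** The angle needed is 62.3° from upright, a tilt of about 1.387 rad. My last checks put it close to that:
  - **Range fit of the mirror's back:** it gave 62.06°.
  - **Arm's own travel:** it gave about 62.7°. The two disagree by about 0.6°, and the needed angle lies between them.
- **Hold:** The pose was steady, with 2–3 N on the tool and the 10 mm bar firmly gripped.
- **Gauge:** It stayed at (538, −101), about 7 mm aside of the mirror's swing plane, which tilting cannot correct.
- **Failed or odd checks:** The trained network mistook the screwdriver for the dial at the start. In the last side view it reported the cap somewhere impossible, so I relied on the pictures and range data for both.

The clock read about 20 s of the 64 s allowed.

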